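# Sort the turned parts and stack the plates square in the nest

## Task

Clear the measured parts off the bench: stand both brass turned parts upright in the yellow tray and the steel pin upright in the blue tray. Stack the two plates in the red nest, the steel plate underneath and the copper plate on top of it, both lying lengthwise along the long fence and squared up against both fences. Leave the loose hexagon nut and the black cap where they lie.

Things in the scene. Friction and masses are not known exactly. Their poses are not given: they have to be found in the camera images.
- steel_plate: Plain dark grey steel plate, 100 x 50 x 12 mm, lying flat. Origin: centre of its underside; x along its 100 mm length, y along its 50 mm width, z up. About 0.5 kg.
- copper_plate: Plain reddish copper plate, 100 x 50 x 12 mm, lying flat. Origin: centre of its underside; x along its 100 mm length, y along its 50 mm width, z up. About 0.5 kg.
- brass_bush: Yellow brass bush: a plain upright tube, outer diameter 36 mm, bore 22 mm, 32 mm tall, about 0.17 kg. Origin: centre of its underside, z up along its axis.
- brass_plug: Yellow brass stepped plug standing on its flange: flange diameter 40 mm and 14 mm high, above it a solid round shank of diameter 26 mm up to 45 mm. About 0.28 kg. Origin: centre of its underside, z up along its axis.
- steel_pin: Bright steel stepped pin standing on its flange: flange diameter 34 mm and 14 mm high, above it a shank of diameter 20 mm up to 55 mm. About 0.2 kg. Origin: centre of its underside, z up along its axis.
- nest: Fixed stacking nest: red base 140 x 94 mm (x, y), top at z = 6 mm; aluminium fences 10 mm thick, 26 mm high above it. Short fence: inner face x = +50 mm, y -25 to 25. Long fence: inner face y = +25 mm, in two pieces, x -50 to -30 and 30 to 60 (a finger fits in the 60 mm gap). -x and -y sides open. Origin: underside, below the centre of a plate lying along x and touching both fences.
- yellow_tray: Yellow open plastic tray, 160 mm long (its x) by 120 mm wide (its y), 22 mm high outside, walls and floor 4 mm thick, fixed to the bench. Origin: centre of its underside, z up; the inner floor is at z = 4 mm.
- blue_tray: Blue open plastic tray, 160 mm long (its x) by 120 mm wide (its y), 22 mm high outside, walls and floor 4 mm thick, fixed to the bench. Origin: centre of its underside, z up; the inner floor is at z = 4 mm.
- hex_nut: Plain bright steel hexagon nut lying flat, 22 mm across flats, 10 mm high. Origin: centre of its underside. Loose; not part of the job, to be left where it is.
- black_cap: Small round black plastic cap, diameter 26 mm, 16 mm high. Origin: centre of its underside. Loose; not part of the job, to be left where it is.

How it is judged:
By the outcome, as a careful person would: the job done as asked, in the order asked, and still so for the second after the job is handed in, with the robot touching nothing.
It also fails if it takes over 144 s, if anything falls off the work surface, if the arm or the gripper's body presses on something with over 40 N, if the wrist force passes 120 N, or if a joint passes its speed limit or range.

## Robot

A 7-joint arm with a two-finger parallel gripper is mounted at the origin on the work surface. World frame = base frame: x ahead of the robot, y to its left, z up, the work surface at z = 0. Lengths are in mm, angles in rad, forces in N, time in s.
With the tool pointing down it reaches from about 400 to 875 mm from the base axis. Payload 6.5 kg.
Tool frame: the origin (TCP) lies midway between the tips of the shut fingers; the grasp point (between the pads) lies 19 mm behind it (manip.grip_depth is the distance from the TCP to the grasp point, in mm); x points along the fingers, z is the direction in which the jaws open and shut, and the axes are right-handed (so a half turn about x gives the same grasp; the last joint's range is limited). The gripper opens to 88 mm and grips with 3 to 60 N. Pads are 18 mm wide; open, the fingers measure 123 mm over their backs; the gripper's body (75 mm by 187 mm) begins 45 mm behind the grasp point.
Start: joints at [1.074, 0.536, -0.004, 1.538, 0.003, 1.067, -0.071], TCP at [271.434, -590.605, 238.716] pointing down, gripper open.
Joint ranges: [-2.7, 2.7], [-0.37, 2.16], [-1.27, 1.26], [0.24, 2.4], [-1.31, 4.45], [0.19, 1.91], [-2.76, 2.76]. Speed limits (rad/s): [2.39, 2.39, 3.14, 3.14, 3.14, 3.14, 3.14].

## Interface

Orientations are given as a unit quaternion [w, x, y, z].
In Python, from rig import manip, kin, snapshot, workorder gives the robot as it stands. Calls block until the motion is done:
- manip.goto(position, orientation): joint-space move of the TCP to a pose.
- manip.line_to(position, orientation=None, vel=150, f_stop=None): straight line of the TCP; orientation=None keeps the orientation; vel is the mean speed in mm/s. With f_stop (N) it stops when the force on the tool has changed by that much, and returns True; else False.
- manip.set_joints(angles): joint-space move.
- manip.set_gripper(opening, squeeze=None): finger opening in mm; squeeze is the grip in N (None keeps the last); returns when the fingers have stopped.
- manip.hold(seconds).
- kin.inverse_kinematics(position, orientation): joint angles nearest the present ones, or None.
- manip.get_obs(): the state.
- snapshot(name): name is "scene" or "side" or "wrist"; returns a dict with "image" (420x560x3 uint8, red, green, blue), "fx", "fy", "cx", "cy" (pixels), "k1" (the pictures are not rectified: a ray, as slopes to the right and down, at radius r is drawn at 1 + k1 r^2 times it, then the intrinsics apply), "rvec" (rotation vector, rad) and "tvec" (3), from world to camera coordinates, as OpenCV has them. Camera axes: x right, y down, z forward; pixel columns grow to the right and rows downward; lengths in mm; the calibration is good to about 2 mm. A picture is of the moment at which its call begins. There is no depth.
A pose or a line that the arm cannot do raises manip.MotionError and nothing moves.
- workorder.hand_in(): hands the job in, once; it reports no verdict.
The state is a dict: "t": time; "qpos": joint angles; "joint_vel": joint speeds; "effort": joint torques, N m; "eef_pos": TCP position; "tool_rot": TCP orientation; "wrist_force": force on the tool from outside, world axes, zero at the start; "wrist_torque": the same for the moment, N m; "grip_width": finger opening in mm.
Only numpy, scipy, OpenCV 4.12 (cv2) and the standard library are available. Lean on these libraries where they do the work, as an engineer would, in place of code of your own. Each camera call takes 0.05 s, during which the arm holds its last target. There are 200 camera calls.

## Working session

There is one attempt and no reset: what is moved stays moved. The work goes in short steps, each a Python script; the robot and the scene stay as the last script left them, time stands still between calls to the robot, and variables do not carry over. Pictures are saved under pics/ and viewed, about 12 in all and at most 16, crops included, and the job is handed in when it is done.

```bash
ls; mkdir -p pics; cat > h.py <<'E'
import numpy as np, cv2
from rig import manip, kin, snapshot, workorder
def pic(cam,fn=None):
    s=snapshot(cam)
    if fn:
        cv2.imwrite('pics/'+fn+'.png',s['image'][:,:,::-1]); np.save('pics/'+fn+'.npy',{k:v for k,v in s.items()},allow_pickle=True)
    return s
def load(fn): return np.load('pics/'+fn+'.npy',allow_pickle=True).item()
def px2w(s,u,v,z):
    a,b=(u-s['cx'])/s['fx'],(v-s['cy'])/s['fy']; x,y=a,b
    for _ in range(20):
        f=1+s['k1']*(x*x+y*y); x,y=a/f,b/f
    R=cv2.Rodrigues(np.array(s['rvec'],float))[0]; t=np.array(s['tvec'],float).ravel()
    d=R.T@np.array([x,y,1.]); c=-R.T@t
    return c+d*(z-c[2])/d[2]
def w2px(s,p):
    R=cv2.Rodrigues(np.array(s['rvec'],float))[0]; c=np.asarray(p,float)@R.T+np.array(s['tvec'],float).ravel()
    x,y=c[...,0]/c[...,2],c[...,1]/c[...,2]; f=1+s['k1']*(x*x+y*y)
    return np.stack([s['fx']*x*f+s['cx'],s['fy']*y*f+s['cy']],-1)
def q(yaw):
    # x down, z (jaw axis) = (cos yaw, sin yaw,0)
    from scipy.spatial.transform import Rotation as Ro
    z=np.array([np.cos(yaw),np.sin(yaw),0]); x=np.array([0,0,-1.]); y=np.cross(z,x)
    a=Ro.from_matrix(np.stack([x,y,z],1)).as_quat(); return [a[3],a[0],a[1],a[2]]
def qb(p,yaw):
    # choose half turn giving last joint nearest the middle
    best=None
    for k in (0,1):
        Q=q(yaw+k*np.pi); j=kin.inverse_kinematics(list(p),Q)
        if j is not None and (best is None or abs(j[6])<best[0]): best=(abs(j[6]),Q)
    return best[1]
E
python3 - <<'E'
from h import *
ims=[pic(c,c+'0') for c in ('scene','side','wrist')]
for s in ims:
    R=cv2.Rodrigues(np.array(s['rvec'],float))[0]; print(s['fx'],s['k1'],-R.T@np.array(s['tvec'],float).ravel(), R[2])
print(manip.get_obs()); print(manip.grip_depth)
for c in('scene','side'):
    cv2.imwrite(f'pics/{c}0b.png',cv2.resize(cv2.imread(f'pics/{c}0.png'),(800,600),interpolation=cv2.INTER_CUBIC))
E
```

```text
pics
485.9948273075751 -0.12495868938341584 [1292.85850408  -45.80827244  780.20238902] [-0.71807434  0.03087667 -0.69528114]
489.3266665329931 0.02336956738144189 [ 421.07752886 -729.05943299  740.94046845] [ 0.12792147  0.73025928 -0.67108679]
366.7801661853304 -0.010970138309830988 [ 334.56982002 -561.17561306  383.47053609] [-0.24808419 -0.11259927 -0.96217236]
{'t': 0.15, 'qpos': array([ 1.07385204,  0.53699512, -0.00439838,  1.53860126,  0.00261028,
        1.06730006, -0.07120499]), 'joint_vel': array([-0.00087582, -0.00273492, -0.00030014, -0.00292336, -0.00147378,
       -0.00139693,  0.0003614 ]), 'effort': array([ 1.94267108e-03, -5.71327364e+01,  9.92254950e-01, -2.51826167e+01,
       -5.61215146e-02,  1.51471433e-02,  1.38198184e-04]), 'eef_pos': array([ 271.18576762, -590.22840591,  238.0563125 ]), 'tool_rot': array([ 0.59490193,  0.38179075,  0.59571974, -0.38137318]), 'wrist_force': array([ 0.00915999, -0.34327689, -0.69460266]), 'wrist_torque': array([ 0.05297134,  0.04964716, -0.00387809]), 'grip_width': 88.17244582960267}
18.700000000000003
```

View pics/scene0b.png

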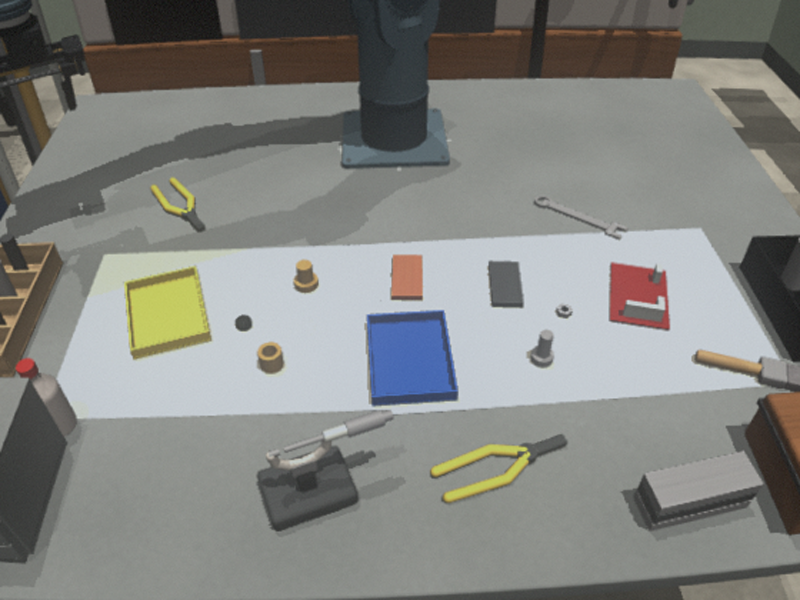

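View pics/side0b.png

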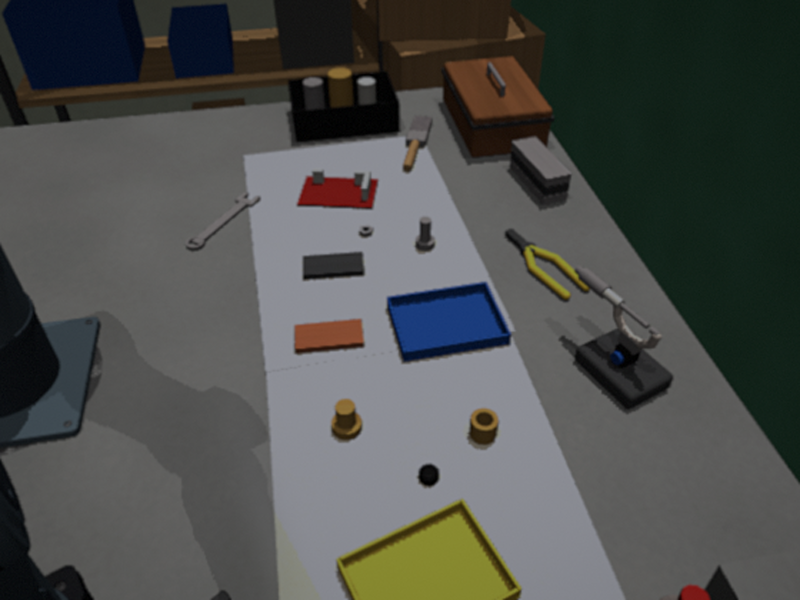

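Scene view: yellow tray (167,311), plug (305,277), bush (270,358), copper (407,277), blue tray (411,356), steel (505,283), pin (543,347), nest (640,295) with the fence corner towards +x/+y, nut (564,310), cap (243,323). The side view agrees. I'll triangulate these.

```bash
python3 - <<'E'
from h import *
a,b=load('scene0'),load('side0'); k=1/1.42857
def P(n,z,A=None,B=None):
    print(n,z,*[np.round(px2w(s,(p[0]+.5)*k-.5,(p[1]+.5)*k-.5,z)[:2]) if p else None for s,p in((a,A),(b,B))])
P('bush top',32,(270,350),(484,417))
P('plug top',45,(305,265),(345,405))
P('plug flange',14,(306,280),(346,425))
P('pin top',55,(546,334),(425,221))
P('pin fl',14,(542,355),(425,240))
P('nut',10,(565,309),(366,229)); P('cap',16,(243,321),(429,470))
for n,A,B in(('cu1',(393,255),(294,325)),('cu2',(423,255),(363,321)),('cu3',(422,296),(364,343)),('cu4',(391,297),(296,346))):P(n,12,A,B)
for n,A,B in(('st1',(489,262),(303,256)),('st2',(519,262),(364,253)),('st3',(522,302),(364,271)),('st4',(494,303),(304,273))):P(n,12,A,B)
for n,A,B in(('bl1',(367,314),(388,298)),('bl2',(444,311),(488,285)),('bl3',(456,389),(508,335)),('bl4',(374,398),(402,352))):P(n,22,A,B)
for n,A,B in(('ye1',(125,281),(338,566)),('ye2',(198,267),(461,503)),('ye3',(210,326),(518,585)),('ye4',(134,348),None)):P(n,22,A,B)
for n,A,B in(('ne1',(612,264),(306,178)),('ne2',(667,268),(378,180)),('ne3',(669,327),(373,207)),('ne4',(610,322),(299,205))):P(n,6,A,B)
# enlarged crop of nest and rectified
def ortho(s,z,x0,x1,y0,y1,sc):
    # rows: x descending up->down ; cols: y descending
    xs=np.arange(x1,x0,-1/sc); ys=np.arange(y1,y0,-1/sc)
    X,Y=np.meshgrid(xs,ys,indexing='ij'); p=w2px(s,np.stack([X,Y,np.full_like(X,z)],-1)).astype(np.float32)
    return cv2.remap(s['image'],p[...,0],p[...,1],cv2.INTER_CUBIC)[:,:,::-1]
E
```

```text
bush top 32 [ 621. -204.] [ 622. -205.]
plug top 45 [ 453. -161.] [ 451. -163.]
plug flange 14 [ 455. -162.] [ 449. -170.]
pin top 55 [631. 192.] [630. 188.]
pin fl 14 [635. 191.] [631. 190.]
nut 10 [538. 248.] [538. 245.]
cap 16 [ 545. -255.] [ 539. -257.]
cu1 12 [397. -18.] [397.  29.]
cu2 12 [399.  33.] [499.  17.]
cu3 12 [499.  24.] [494. -28.]
cu4 12 [499. -25.] [397. -15.]
st1 12 [423. 142.] [424. 189.]
st2 12 [425. 193.] [524. 178.]
st3 12 [521. 182.] [517. 132.]
st4 12 [521. 137.] [422. 145.]
bl1 22 [545. -64.] [543.  49.]
bl2 22 [545.  55.] [700.  49.]
bl3 22 [697.  58.] [698. -62.]
bl4 22 [707. -56.] [542. -65.]
ye1 22 [ 450. -462.] [ 417. -360.]
ye2 22 [ 422. -344.] [ 565. -311.]
ye3 22 [ 559. -303.] [ 599. -415.]
ye4 22 [ 600. -412.] None
ne1 6 [431. 354.] [449. 435.]
ne2 6 [445. 448.] [584. 401.]
ne3 6 [582. 406.] [561. 314.]
ne4 6 [566. 314.] [429. 347.]
```

Both cameras agree within about 5 mm, which is enough for the round parts. Bush and plug go first.

```bash
cat >> h.py <<'E'
def st(m=''):
    o=manip.get_obs(); print(m,'t%.1f'%o['t'],np.round(o['eef_pos'],1),'w%.1f'%o['grip_width'],'F',np.round(o['wrist_force'],1),flush=True)
HZ=140
def pick(x,y,zt,yaw,F,open_=80):
    Q=qb((x,y,HZ),yaw); manip.set_gripper(open_); manip.goto([x,y,HZ],Q); st('over')
    if manip.line_to([x,y,zt],vel=120,f_stop=12): st('CONTACT'); raise SystemExit
    manip.set_gripper(0,F); st('grip')
    manip.line_to([x,y,HZ],vel=150); st('lift')
def place(x,y,zt,yaw,open_):
    Q=qb((x,y,HZ),yaw); manip.goto([x,y,HZ],Q)
    manip.line_to([x,y,zt+15],vel=150); print('touch',manip.line_to([x,y,zt-2],vel=30,f_stop=4)); st('down')
    manip.set_gripper(open_); manip.line_to([x,y,HZ],vel=150); st('up')
E
python3 - <<'E'
from h import *
ty=np.deg2rad(17.5); c=np.array([506,-384]); e=np.array([np.cos(ty),np.sin(ty)])
b=c+36*e; p=c-36*e
pick(621,-204,6,np.arctan2(621,204),30)
place(*b,10,ty+np.pi/2,52)
pick(453,-163,18,np.arctan2(453,163),30)
place(*p,22,ty+np.pi/2,46)
pic('scene','scene1'); pic('wrist','wrist1'); 
a=cv2.imread('pics/scene1.png')[160:300,50:260]; b=cv2.imread('pics/wrist1.png')
cv2.imwrite('pics/v1.png',np.hstack([cv2.resize(a,(400,267)),cv2.resize(b,(356,267))]))
E
```

```text
over t2.4 [ 620.6 -205.6  140. ] w79.9 F [-0.8  0.7 -1.3]
grip t4.4 [ 621.  -204.3    6. ] w34.8 F [-0.5 -0.6  0.2]
lift t5.5 [ 620.2 -203.9  138.9] w34.3 F [-1.  -0.6 -1.7]
touch True
down t8.5 [ 540.3 -373.1    9.9] w34.1 F [-0.9 -1.   5. ]
up t10.0 [ 539.7 -372.7  139. ] w52.2 F [-0.6  0.2 -0.2]
over t12.2 [ 453.2 -163.5  140.1] w80.2 F [ 0.6 -0.6  0.4]
grip t14.2 [ 452.9 -163.2   18. ] w24.8 F [-0.1 -1.3 -0.2]
lift t15.2 [ 452.3 -162.9  139.2] w24.6 F [ 0.1  0.8 -2.4]
touch True
down t18.1 [ 471.6 -394.8   21.8] w24.5 F [0.3 0.3 3.8]
up t19.5 [ 471.1 -394.3  139.1] w46.4 F [-0.1 -0.  -0.3]
```

View pics/v1.png

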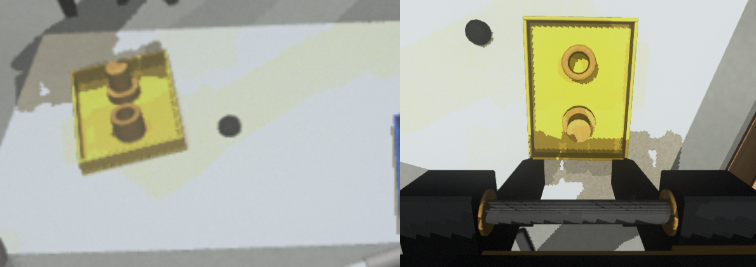

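Both brass parts stand in the yellow tray (bush at (578,62), plug at (578,123) in the wrist half), and the cap hasn't moved. Next is the pin, then a close look at the nest.

```bash
python3 - <<'E'
from h import *
pick(631,190,18,np.arctan2(-631,190)+np.pi/2+np.pi/2,30)
place(622,-5,22,np.pi/2,46)
pic('wrist','wblue')
n=np.deg2rad(-15.3)
manip.set_gripper(88); manip.goto([506,378,250],qb((506,378,250),n+np.pi/2)); manip.hold(.3); st()
pic('wrist','wnest')
b=cv2.imread('pics/wblue.png'); a=cv2.imread('pics/wnest.png')
cv2.imwrite('pics/v2.png',np.hstack([a,cv2.resize(b,(224,168)) if 0 else cv2.copyMakeBorder(cv2.resize(b,(240,180)),0,240,0,0,0)]))
E
```

```text
over t22.5 [631.3 188.6 139.8] w80.2 F [ 0.1 -0.3  0.5]
grip t24.6 [630.9 190.5  18.1] w18.4 F [-0.2  0.6  0.2]
lift t25.6 [630.4 189.5 138.9] w18.3 F [ 0.5 -0.4 -2.7]
touch True
down t28.6 [622.   -4.6  22. ] w18.5 F [-0.9  0.5  6.1]
up t30.1 [621.4  -4.7 139.1] w46.2 F [-0.  -0.8  0.1]
 t32.8 [506.3 377.5 249.8] w88.0 F [-0.5 -0.  -0.6]
```

View pics/v2.png

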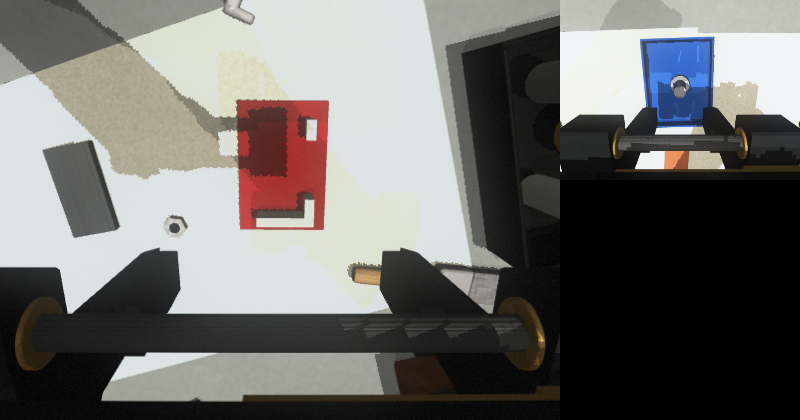

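The pin stands in the blue tray. The nest is at (283,165) with the fence corner at lower right, as expected. I'll enlarge it.

```bash
python3 - <<'E'
import cv2
a=cv2.imread('pics/wnest.png')[95:235,230:335]
cv2.imwrite('pics/v3.png',cv2.resize(a,None,fx=4.25,fy=4.25,interpolation=cv2.INTER_CUBIC))
E
```

```text
(no output)
```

View pics/v3.png

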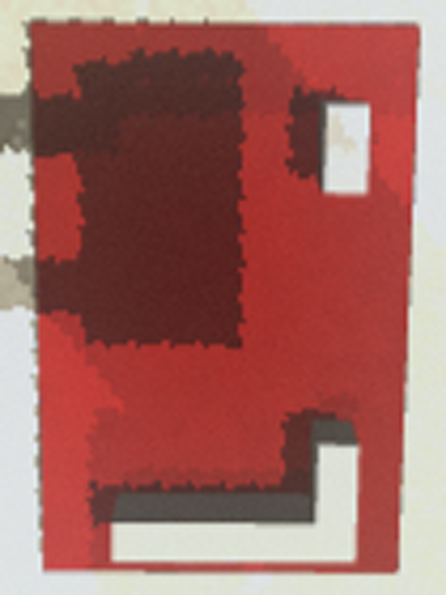

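```bash
python3 - <<'E'
from h import *
from scipy.optimize import least_squares
s=load('wnest')
U=lambda p:((np.array(p)+.5)/4.25-.5)+[230,95]
obs=[((50,25),(314.5,521)),((-50,25),(323,102)),((-30,25),(323,194)),((-50,35),(370,102)),((-30,35),(370,194)),((30,25),(316,443)),((30,35),(360,443)),((60,35),(356,562)),((50,-25),(112,521)),((60,-25),(111,562))]
px=np.array([U(o[1]) for o in obs]); m=np.array([o[0] for o in obs],float)
def mod(v):
    c,sn=np.cos(v[2]),np.sin(v[2]); w=m@np.array([[c,sn],[-sn,c]])+v[:2]
    return w2px(s,np.c_[w,np.full(len(w),32.)])
r=least_squares(lambda v:(mod(v)-px).ravel(),[506,378,-.267],loss='soft_l1'); print(r.x,np.rad2deg(r.x[2])); print(np.round(mod(r.x)-px,1).tolist())
c,sn=np.cos(r.x[2]),np.sin(r.x[2])
for p in((30,22),(420,25),(398,571),(43,569)):
    w=px2w(s,*U(p),6)[:2]; d=w-r.x[:2]; print(np.round(w,1),np.round([c*d[0]+sn*d[1],-sn*d[0]+c*d[1]],1))
# steel plate top corners in wnest
st_=np.array([px2w(s,*p,12)[:2] for p in((43,151),(91,140),(119,227),(74,237))]); print(np.round(st_,1),st_.mean(0))
E
```

```text
[ 5.00775573e+02  3.79169677e+02 -2.72014159e-01] -15.585263289395261
[[0.3, 0.5], [0.6, 0.1], [0.1, -0.6], [-0.1, 0.2], [-0.8, -0.5], [0.4, 0.2], [-0.2, 0.2], [-0.1, -0.0], [-0.2, 0.2], [0.1, -0.3]]
[423.8 354.4] [-67.5 -44.5]
[449.2 444.5] [-67.2  49.1]
[582.7 407.1] [71.4 48.9]
[557.4 316.8] [ 71.3 -44.9]
[[419.1 144.3]
 [422.1 197.6]
 [518.6 189.6]
 [516.3 136.4]] [469.01469182 166.9900814 ]
```

The nest fits to 0.6 px: origin (500.8, 379.2), yaw -15.6°. Steel plate next: set it down short of the fences, push +y with the open finger, then +x with the shut fingers.

```bash
cat >> h.py <<'E'
N0=np.array([500.8,379.2]); NY=-.272
def nw(x,y): c,s=np.cos(NY),np.sin(NY); return N0+[c*x-s*y,s*x+c*y]
def nl(p): d=np.array(p[:2])-N0; c,s=np.cos(NY),np.sin(NY); return np.round([c*d[0]+s*d[1],-s*d[0]+c*d[1]],1)
def stn(m): st(m); print('   nest',nl(manip.get_obs()['eef_pos']),flush=True)
def plate(x,y,yaw,zb):
    pick(x,y,3,yaw+np.pi/2,50,75)
    ox,oy=-8,-5; p=nw(ox,oy); Q=qb((*p,HZ),NY+np.pi/2); manip.goto([*p,HZ],Q)
    manip.line_to([*p,zb+18],Q,vel=120); hit=manip.line_to([*p,zb],Q,vel=30,f_stop=6); stn(f'set {hit}')
    if manip.get_obs()['eef_pos'][2]>zb+8: print('HIGH'); raise SystemExit
    manip.set_gripper(62); squareup(zb+2.5,ox,oy)
def squareup(z,ox=-8,oy=-5):
    Q=q(NY+np.pi/2) if False else qb((*nw(ox,oy),HZ),NY+np.pi/2)
    p=nw(ox,oy); manip.line_to([*p,z],Q,vel=30)
    print(manip.line_to([*nw(ox,oy+20),z],Q,vel=20,f_stop=12)); stn('ypush'); manip.hold(.2)
    y=nl(manip.get_obs()['eef_pos'])[1]
    manip.line_to([*nw(ox,y-4),z],Q,vel=60); manip.line_to([*nw(ox,y-4),100],Q,vel=150)
    manip.set_gripper(0,20); manip.line_to([*nw(-92,-4),100],Q,vel=150); manip.line_to([*nw(-92,-4),z],Q,vel=120)
    print(manip.line_to([*nw(-45,-4),z],Q,vel=25,f_stop=12)); stn('xpush'); manip.hold(.2)
    manip.line_to([*nw(-75,-4),z],Q,vel=100); manip.line_to([*nw(-75,-4),HZ+40],Q,vel=150); st('done')
E
python3 - <<'E'
from h import *
plate(470,165,np.deg2rad(-5.5),9)
manip.hold(.2); pic('wrist','w4'); pic('scene','s4')
a=cv2.imread('pics/w4.png'); b=cv2.imread('pics/s4.png')[170:240,410:490]
cv2.imwrite('pics/v4.png',np.hstack([cv2.resize(a,(440,330)),cv2.resize(b,(360,330))]))
E
```

```text
over t35.1 [470.2 165.4 140. ] w75.2 F [-0.1  0.3  0.3]
grip t36.9 [470.1 164.6   3.2] w49.7 F [-0.6 -1.1  2.6]
lift t38.0 [469.3 165.1 139.2] w49.3 F [-0.  -0.3 -5.4]
set True t41.5 [491.3 376.3   9.2] w49.2 F [-0.3  0.   5.7]
   nest [-8.3 -5.3]
True
ypush t42.8 [494.5 387.2  10.7] w62.1 F [-0.6  0.3  0.1]
   nest [-8.2  6. ]
True
xpush t47.9 [441.8 391.2  11. ] w0.4 F [-0.4  0.   0.1]
   nest [-60.   -4.3]
done t49.7 [427.  395.1 179.1] w0.4 F [-0.5  0.2  0.2]
```

View pics/v4.png

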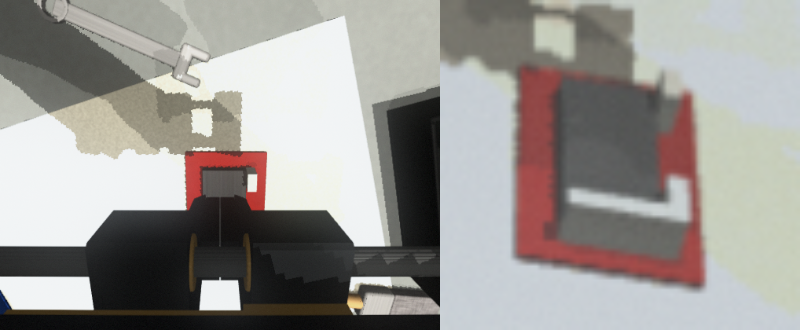

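The stop positions (finger face y = -25, end x ≈ -50) and the picture show the steel plate against both fences. Now the copper plate.

```bash
python3 - <<'E'
from h import *
plate(448,2.5,np.deg2rad(-6),21)
p=nw(-10,0); manip.goto([*p,250],qb((*p,250),NY+np.pi/2)); manip.set_gripper(88); manip.hold(.3); pic('wrist','w5'); pic('scene','s5')
a=cv2.imread('pics/w5.png')[90:230,220:340]; b=cv2.imread('pics/s5.png')[170:240,415:485]
cv2.imwrite('pics/v5.png',np.hstack([cv2.resize(a,(360,420),interpolation=2),cv2.resize(b,(420,420),interpolation=2)]))
E
```

```text
over t52.7 [448.3   3.3 140. ] w74.7 F [ 1.1  0.4 -0.1]
grip t54.5 [448.1   2.7   3.2] w49.1 F [-0.5  1.5  5.1]
lift t55.5 [447.3   2.6 139.3] w49.9 F [-0.8  0.4 -5. ]
set True t58.7 [491.4 376.3  21.2] w49.4 F [-0.2 -0.2  4.8]
   nest [-8.3 -5.3]
True
ypush t60.1 [494.3 387.2  22.6] w62.0 F [-0.6 -0.3  0.3]
   nest [-8.4  6. ]
True
xpush t65.0 [441.8 391.2  23. ] w0.1 F [-0.4 -0.1 -0.3]
   nest [-60.   -4.3]
done t66.7 [427.  395.1 179.1] w0.8 F [ 0.9  0.4 -0.3]
```

View pics/v5.png

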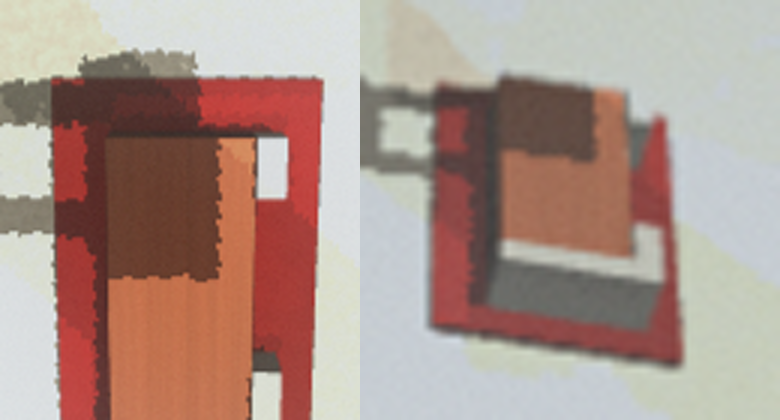

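Copper lies along both long-fence pieces (edge at (255,137–400)). I'll check the short-fence side and the overall scene.

```bash
python3 - <<'E'
from h import *
s=load('w5'); R=cv2.Rodrigues(np.array(s['rvec'],float))[0]; c=-R.T@np.array(s['tvec'],float).ravel(); print('cam nest',nl(c),c[2])
for z,pts in((30,[(-50,-25),(-50,25),(50,-25),(50,25)]),(18,[(-50,-25),(-50,25)])):
    print(z,np.round((w2px(s,[[*nw(*p),z] for p in pts])-[225,110])*4,0).tolist())
manip.goto([480,-150,250],qb((480,-150,250),NY+np.pi/2)); 
pic('scene','s6'); pic('side','d6')
a=cv2.imread('pics/w5.png')[110:255,225:325]
cv2.imwrite('pics/v6.png',cv2.resize(a,None,fx=4,fy=4,interpolation=2))
b=cv2.imread('pics/s6.png')[150:300,60:500]; d=cv2.imread('pics/d6.png')[100:160,190:290]
b=cv2.resize(b,(780,266)); d=cv2.resize(d,(500,300),interpolation=2)
cv2.imwrite('pics/v7.png',np.vstack([b,cv2.copyMakeBorder(d,0,0,0,280,0)]))
E
```

```text
cam nest [-80.2  -0.1] 395.53654766553564
30 [[117.0, 100.0], [321.0, 100.0], [124.0, 485.0], [314.0, 485.0]]
18 [[120.0, 96.0], [318.0, 96.0]]
```

View pics/v6.png

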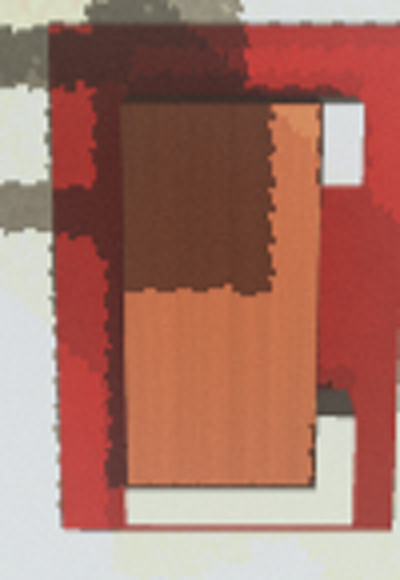

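View pics/v7.png

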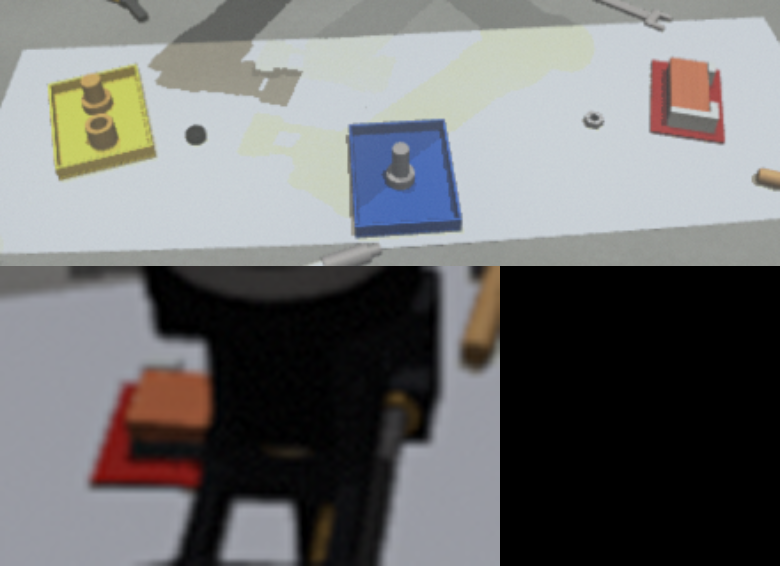

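The copper corners match the prediction to about 1 px (0.25 mm), and the steel edge shows exactly where a flush plate under it should. Every part is in place and the arm is clear, so I'm handing in.

```bash
python3 - <<'E'
from h import *
st('end'); workorder.hand_in()
E
```

```text
end t70.9 [ 480.4 -149.3  249.9] w88.2 F [ 0.2 -0.3 -0.7]
the job is handed in; nothing more can be done
```

The job is done and handed in at 70.9 s of the 144 s allowed. `hand_in` reports no verdict, so the result below rests on my own checks.

- **Trays:** the brass bush and plug stand upright in the yellow tray, and the steel pin stands upright in the blue tray.
- **Nest:** the steel plate is underneath and the copper plate on top. I pushed each one against the long fence and then the short fence. Both plates stopped at the same place, with the -y side at y = -25 mm and the open end at x ≈ -50 mm.
- **Last checks:** in the close wrist view, the copper plate's corners fell within about 1 px of the squared-up position, and the visible steel edge was consistent with the plate lying flush beneath it. The last scene view shows the three round parts upright and the nut and cap apparently where they were; I judged those two by eye and did not re-measure them.
- **Disagreements:** the cameras disagreed by about 3 mm on the nest position, so I relied on the force stops against the fences. In the last side view the arm hid part of the nest, so that view only confirmed the copper-over-steel stacking. No check failed.

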